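Close the dot-blot manifold under vacuum

TASK

Get the dot-blot station sealing: first turn the vacuum regulator knob so that its pointer line stands on the long working mark and leave it there, then set the white well block the right way round on the two dowels of the lower half and press it down, level, until the gasket is squeezed and the block sits fully home on the metal. Do not let go: finish while still holding the block pressed home, as one does until the vacuum grips. Leave the other things on the bench where they are.

Things in the scene. Friction and masses are not known exactly. Their poses are not given: they have to be found in the camera images.
- station: Vacuum station, fixed to the bench, place and yaw vary: white casing 260 (x) x 240 (y) x 90 mm high; its black front faces its own -x, towards the robot. Origin: centre of the underside; z up. On the deck (90 mm up) stand, in its frame, the lower manifold half (centre x +10, y -45 mm), the regulator knob (x -45, y +75) and a gauge 60 mm wide, 14 mm high (x +70, y +75).
- seat (a point): Centre of the lower manifold half's top face, the metal rim on which the well block comes home, 120 mm above the bench; axes as the station's. The lower half is an aluminium block 154 (x) x 72 (y) x 30 mm with an upright dowel near each end and a gasket between them.
- gasket (a joint): Squeeze of the black springy gasket frame (108 x 46 mm) on the seat, m: 0 when it stands 4 mm above the rim, 0.004 when level with it. The block's own weight does not squeeze it: it starts to give at 6 N and is level at 12 N, of which the block's weight gives about 3 N; so pressing with 12 to 20 N brings the block home.
- dowel_thick (a point): Foot, at rim height, of the thick steel dowel: 10 mm diameter, 18 mm tall with the top 5 mm tapered; 64 mm from the seat centre on its -x side.
- dowel_thin (a point): Foot, at rim height, of the thin steel dowel: 7 mm diameter, 18 mm tall with the top 5 mm tapered; 64 mm from the seat centre on its +x side.
- well_block: White plastic 48-well block, loose, about 0.32 kg, flat on the bench, place and yaw vary. Flange 150 (x) x 64 (y) x 10 mm with a hole through near each end; on it the raised well part 108 x 46 x 30 mm (40 mm high in all): grip it across the 46 mm, above the flange. Origin: centre of the underside; x points to the narrow hole, z up. Home when it lies on the seat with the seat's axes.
- hole_wide (a point): Centre of the 11.5 mm hole at the block's underside, 64 mm from its origin along -x; goes over the thick dowel. At the start it has a smaller world x than the narrow hole.
- hole_narrow (a point): Centre of the 8.5 mm hole at the block's underside, 64 mm from its origin along +x; goes over the thin dowel.
- regulator (a joint): Angle of the regulator knob about its upright axis, rad: 0 at the anticlockwise stop (pointer towards the station's -x +y corner), growing clockwise seen from above, stop at 4.71. At 2.356 the pointer is on the long working mark and points along the station's +x. It stays where it is left (about 0.05 N m to turn).
- knob_top (a point): Top centre of the regulator knob, on its axis, 119 mm above the bench. The knob: a round grey skirt 44 mm wide and 7 mm high on the deck, on it a black bar grip 40 long x 12 wide x 22 mm high, with a white pointer line at one end.
- knob_pointer (a point): Pointer end of the bar grip, 20 mm from the knob's axis, at the knob's top.
- working_mark (a point): Middle of the long working mark on the deck, 36.5 mm from the knob's axis along the station's +x: 15 mm long, 4 mm broad, the other ticks are 5 mm and thin.
- tube_rack: Blue rack 150 (x) x 86 (y) mm with capped tubes up to 96 mm high; origin under its centre. Leave alone.
- reagent_bottle: Amber bottle, 70 mm diameter, 140 mm high; origin under its centre. Leave alone.
- tip_box: Pipette tip box 84 x 122 x 75 mm; origin under its centre. Leave alone.
Things that resemble listed ones, but are neither listed nor needed, are in the scene too. Several things look just like the well_block: the one meant starts farthest from the robot's base.

How it is judged (in metres and radians):
On the way, in this order (a step that is already met when the one before it is completed fails the run):
1. the regulator pointer stands on the working mark (value of joint regulator between 2.216 and 2.496 rad), for 0.3 s.
2. the well block is on both dowels, pressed home against the gasket (z of well_block in the frame of seat below 0.0013 m and horizontal distance between hole_wide and dowel_thick below 0.0025 m and horizontal distance between hole_narrow and dowel_thin below 0.0025 m and angle between well_block's own z axis and vertical below 0.03 rad and contact force between well_block and station above 8 N and contact force between the fingers and well_block above 3 N), for 0.5 s.
At the end, for the whole second after the job is handed in: Regulator within 0.14 rad of its mark; block the right way round with each hole within 2.5 mm of its dowel, level within 0.03 rad, underside under 1.3 mm above the rim, bearing on the station with over 8 N, and the fingers still pressing or gripping it (all of step 1 and all of step 2); the arm keeps its last pose, push and grip.
It fails at once if a bystander on the bench is displaced by more than 25 mm or tipped over (distance of any of tube_rack, reagent_bottle, tip_box from where it was at the start of the episode above 0.025 m or angle between any of tube_rack, reagent_bottle, tip_box's own z axis and vertical above 0.3 rad).
It also fails if it takes over 54 s, if anything falls off the work surface, if the arm or the gripper's body presses on something with over 40 N, if the wrist force passes 120 N, or if a joint passes its speed limit or range.

ROBOT

A 6-joint arm with a two-finger parallel gripper is mounted at the origin on the work surface. World frame = base frame: x ahead of the robot, y to its left, z up, the work surface at z = 0. Lengths are in mm, angles in rad, forces in N, time in s.
With the tool pointing down it reaches from about 350 to 875 mm from the base axis. Payload 4.2 kg.
Tool frame: the origin (TCP) lies midway between the tips of the shut fingers; the grasp point (between the pads) lies 19 mm behind it; y points along the fingers, x is the direction in which the jaws open and shut, and the axes are right-handed (so a half turn about y gives the same grasp; the last joint's range is limited). The gripper opens to 85 mm and grips with 20 to 120 N. Pads are 22 mm wide; open, the fingers measure 114 mm over their backs; the gripper's body (76 mm by 85 mm) begins 54 mm behind the grasp point. The pads swing forward as they close: fully open they stand 13 mm farther back than shut.
Start: joints at [1.371, 0.385, 0.008, 0, -1.194, -0.259], TCP at [276.762, 560.359, 231.312] pointing down, gripper open.
Joint ranges: [-3.14, 3.14], [-1.21, 2.06], [-1.07, 1.41], [-3.16, 2.05], [-2.99, -0.16], [-3.1, 3.1]. Speed limits (rad/s): [2.79, 2.79, 3.14, 3.14, 3.14, 3.14].

INTERFACE

Orientations are given as a unit quaternion [x, y, z, w].
In Python, from bench import read_state, get_image, job_done gives the robot as it stands.
- The arm moves only by the tool play_rows, never from a script. Its argument "series" is a list of rows, each a list of 7 numbers: the shift along the tool's x, y, z in m, then the turn, a rotation vector about the tool's x, y, z in rad, then the finger opening in m, from 0 to 0.0854. In form: [[x, y, z, wx, wy, wz, claw], ...]. A call has 1 to 10 rows; each row shifts and turns the pose as measured when the row begins, along the tool's axes as they then stand; what a row does not reach is not made up. A row lasts 1/10 s, in which the tool goes at most 50 mm and 8.59 degrees, less where a joint would pass 70% of its speed; a pose out of reach is approached as far as the arm can. A call with a gripper value outside its range is refused whole. The fingers move at their own pace and stop on an object; the grip force is fixed at half the most. Time passes only in rows, so rows that do not move let the fingers close. It gives the time, the measured TCP pose, the force and the opening at its end, in the units of the state.
- read_state(): the state, without advancing time (a new reading comes with each control period).
- get_image(name): name is "scene" or "top" or "wrist"; returns a dict with "color" (420x560x3 uint8, red, green, blue), "intrinsics" (3x3 intrinsics, pixels), "origin" and "orientation" of the camera in the world. Camera axes: x right, y down, z forward; pixel columns grow to the right and rows downward; lengths in mm; the calibration is good to about 2 mm. A picture is of the moment at which its call begins. There is no depth.
- job_done(): hands the job in, once; it reports no verdict.
The state is a dict: "clock": time; "joints": joint angles; "joint_vel": joint speeds; "joint_efforts": joint torques, N m; "position": TCP position; "ee_rot": TCP orientation; "contact_force": force on the tool from outside, world axes, zero at the start; "wrist_torque": the same for the moment, N m; "gripper_width": finger opening in mm.
Only numpy, scipy, OpenCV 4.12 (cv2) and the standard library are available. Lean on these libraries where they do the work, as an engineer would, in place of code of your own. Each camera call takes 0.05 s, during which the arm holds its last target. There are 200 camera calls.

## Working session

There is one attempt and no reset: what is moved stays moved. The work goes in short steps, Python scripts to look and compute and a tool call to move; the robot and the scene stay as the last step left them, time stands still between calls to the robot, and variables do not carry over. Pictures are saved under pics/ and viewed, about 8 in all and at most 12, crops included, and the job is handed in when it is done.

Besides the shell and the picture viewer there is one more tool, called after ">>>" as name(argument=value, ...) on one line, values as JSON. play_rows: Moves the arm, as the interface text tells. Its arguments: {"type":"object","properties":{"series":{"type":"array","items":{"type":"array","items":{"type":"number"}}}},"required":["series"]}

```bash
ls; mkdir -p pics; cat > h.py <<'E'
import numpy as np, cv2
from scipy.spatial.transform import Rotation as R
from bench import read_state, get_image, job_done
def snap(n,f):
    d=get_image(n); np.savez('pics/'+f+'.npz',c=d['color'],K=d['intrinsics'],o=d['origin'],q=d['orientation'])
    cv2.imwrite('pics/'+f+'.png',d['color'][:,:,::-1]); return load(f)
def load(f): return dict(np.load('pics/'+f+'.npz'))
def ray(d,u,v,z):
    r=R.from_quat(d['q']).apply(np.linalg.inv(d['K'])@[u,v,1.]); return d['o']+r*(z-d['o'][2])/r[2]
def proj(d,p):
    c=d['K']@R.from_quat(d['q']).inv().apply(np.array(p,float)-d['o']); return c[:2]/c[2]
E
python3 - <<'E'
from h import *
s=read_state(); print(s)
for n in('top','scene'):
    d=snap(n,n+'0'); print(n,d['K'],d['o'],d['q'])
a=cv2.imread('pics/top0.png')
E
```

```text
pics
{'clock': 0.0, 'joints': array([ 1.37060721e+00,  3.85570379e-01,  6.63720024e-03, -5.31335706e-04,
       -1.19398677e+00, -2.58606159e-01]), 'joint_vel': array([ 2.78757950e-04,  4.97399958e-04, -4.47625042e-05, -2.18038303e-03,
       -7.02668206e-04, -5.10261610e-05]), 'joint_efforts': array([ 4.44108018e-04, -3.92292416e+01,  1.88402206e+01,  4.18623447e+00,
       -4.69354927e-03, -2.70609050e-06]), 'position': array([276.50622896, 559.8622347 , 230.21288537]), 'ee_rot': array([ 0.37378938, -0.60020711,  0.60105986, -0.372505  ]), 'contact_force': array([-0.90092445, -0.28600431, -0.23975228]), 'wrist_torque': array([-0.0484003 ,  0.03318593, -0.00211085]), 'gripper_width': 85.5974915977814}
top [[414.61242557   0.         272.17944124]
 [  0.         414.61242557 206.76511654]
 [  0.           0.           1.        ]] [ 190.06046334  -20.76854689 1353.18751655] [ 0.71008165 -0.69508317  0.07654213 -0.08236957]
scene [[523.3963036    0.         276.26708565]
 [  0.         523.3963036  201.52659692]
 [  0.           0.           1.        ]] [ 929.43683436 -799.51127494 1191.8084362 ] [ 0.90576626  0.24989922 -0.08974902 -0.33027711]
```

View pics/top0.png

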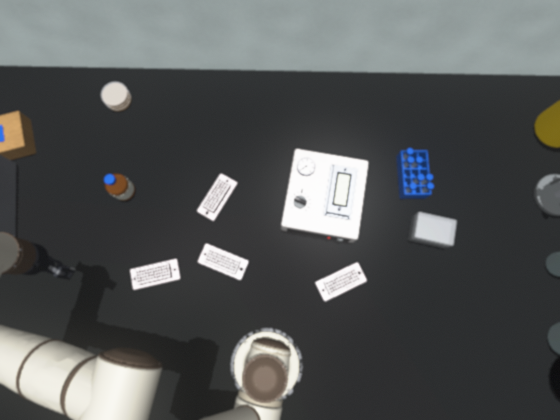

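View pics/scene0.png

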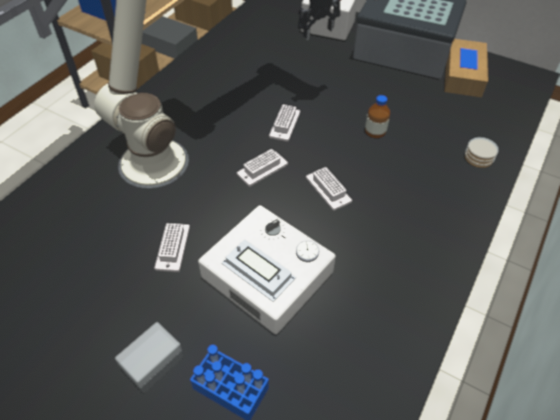

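Top view: four look-alike blocks at (217,197), (223,262), (155,274) and (341,282), with the station at (325,195), its knob at (300,201) and its gauge at (306,167). The block at (217,197) looks farthest from the base (266,380). I'll measure them and make one close crop.

```bash
python3 - <<'E'
from h import *
d=load('top0'); c=d['c']; 
g=cv2.cvtColor(c,cv2.COLOR_RGB2GRAY)
m=((g>120)).astype(np.uint8); m[:75]=0
m=cv2.morphologyEx(m,cv2.MORPH_CLOSE,np.ones((3,3)))
for k in cv2.findContours(m,cv2.RETR_EXTERNAL,cv2.CHAIN_APPROX_NONE)[0]:
    if cv2.contourArea(k)<300: continue
    r=cv2.minAreaRect(k); z=90 if cv2.contourArea(k)>3000 and r[0][1]<260 else 10
    P=np.array([ray(d,u,v,z)[:2] for u,v in cv2.boxPoints(r)])
    ctr=P.mean(0); e1=P[1]-P[0]; e2=P[2]-P[1]
    print(np.round(r[0]),z,'ctr',ctr.round(),'dist',np.hypot(*ctr).round(),[ (np.hypot(*e).round(),np.degrees(np.arctan2(e[1],e[0])).round(1)) for e in(e1,e2)])
a=c[:,:,::-1]
x=cv2.resize(a[165:230,185:250],None,fx=6,fy=6,interpolation=cv2.INTER_CUBIC)
y=cv2.resize(a[145:245,275:375],(390,390),interpolation=cv2.INTER_CUBIC)
cv2.imwrite('pics/crop1.png',np.hstack([x,y]))
E
```

```text
[266. 374.] 10 ctr [-20.   3.] dist 20.0 [(np.float64(215.0), np.float64(-88.7)), (np.float64(260.0), np.float64(-179.6))]
[ 70. 382.] 10 ctr [-59. 599.] dist 602.0 [(np.float64(200.0), np.float64(-7.1)), (np.float64(521.0), np.float64(-103.3))]
[341. 281.] 10 ctr [ 259. -230.] dist 346.0 [(np.float64(157.0), np.float64(-63.4)), (np.float64(71.0), np.float64(-154.9))]
[154. 274.] 10 ctr [269. 367.] dist 455.0 [(np.float64(160.0), np.float64(-75.7)), (np.float64(71.0), np.float64(-162.9))]
[223. 261.] 10 ctr [315. 150.] dist 349.0 [(np.float64(72.0), np.float64(-19.4)), (np.float64(158.0), np.float64(-111.2))]
[435. 228.] 10 ctr [ 436. -542.] dist 695.0 [(np.float64(91.0), np.float64(-15.2)), (np.float64(135.0), np.float64(-101.9))]
[217. 196.] 10 ctr [530. 180.] dist 560.0 [(np.float64(158.0), np.float64(-28.4)), (np.float64(72.0), np.float64(-121.5))]
[326. 195.] 90 ctr [ 525. -175.] dist 553.0 [(np.float64(275.0), np.float64(-9.1)), (np.float64(253.0), np.float64(-99.8))]
[  9. 131.] 10 ctr [750. 915.] dist 1183.0 [(np.float64(85.0), np.float64(-79.0)), (np.float64(143.0), np.float64(-162.9))]
[115.  96.] 10 ctr [892. 561.] dist 1053.0 [(np.float64(100.0), np.float64(-88.9)), (np.float64(105.0), np.float64(-174.3))]
```

View pics/crop1.png

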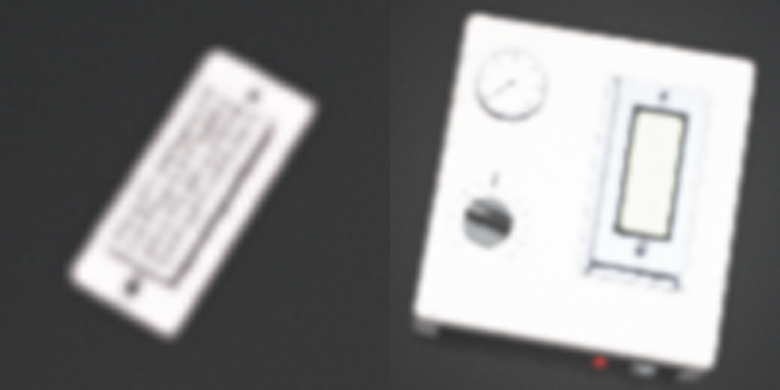

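Crop: target block upright on the bench, with the larger (wide) hole at (131,287) and the narrow one at (252,95). Candidates were (217,197) at 560 mm, (155,274) at 455, (223,262) at 349 and (341,282) at 346, so I choose (217,197). On the station, the knob is at (488,222) and the working mark at (494,180). Next I go above the knob.

```bash
cat >> h.py <<'E'
def frame(psi):  # jaw x at world angle psi, y down
    x=np.array([np.cos(psi),np.sin(psi),0]); y=np.array([0,0,-1.]); return np.array([x,y,np.cross(x,y)]).T
def rel(p,psi_deg=None):
    s=read_state(); R0=R.from_quat(s['ee_rot']); 
    print('jaw deg',np.degrees(np.arctan2(*R0.as_matrix()[1::-1,0])).round(2),'pos',s['position'].round(1),'F',s['contact_force'].round(1),'w',s['gripper_width'].round(1),'j6',s['joints'][5].round(2),'t',s['clock'])
    print('shift mm',R0.inv().apply(np.array(p)-s['position']).round(1))
    if psi_deg is not None: print('rotvec',(R0.inv()*R.from_matrix(frame(np.radians(psi_deg)))).as_rotvec().round(4))
E
python3 - <<'E'
from h import *
print(R.from_quat(read_state()['ee_rot']).as_matrix().round(3))
rel((492,-94,250),60)
d=snap('wrist','w0');s=read_state()
print('cam in tool', R.from_quat(s['ee_rot']).inv().apply(d['o']-s['position']), (R.from_quat(s['ee_rot']).inv()*R.from_quat(d['q'])).as_matrix().round(2),d['K'])
E
```

```text
[[-0.443 -0.001  0.897]
 [-0.897 -0.002 -0.443]
 [ 0.002 -1.     0.   ]]Traceback (most recent call last):
  File "<stdin>", line 3, in <module>
  File "h.py", line 16, in rel
    print('jaw deg',np.degrees(np.arctan2(*R0.as_matrix()[1::-1,0])).round(2),'pos',s['position'].round(1),'F',s['contact_force'].round(1),'w',s['gripper_width'].round(1),'j6',s['joints'][5].round(2),'t',s['clock'])
                                                                                                                                               ^^^^^^^^^^^^^^^^^^^^^^^^
AttributeError: 'float' object has no attribute 'round'
```

```bash
sed -i "s/s\['gripper_width'\].round(1)/round(s['gripper_width'],1)/" h.py
python3 - <<'E'
from h import *
rel((470,-94,280),-116)
d=snap('wrist','w0');s=read_state()
print('cam in tool', R.from_quat(s['ee_rot']).inv().apply(d['o']-s['position']), (R.from_quat(s['ee_rot']).inv()*R.from_quat(d['q'])).as_matrix().round(2),d['K'])
E
```

```text
jaw deg -116.29 pos [276.5 559.9 230.3] F [-1.  -0.7  0.1] w 85.6 j6 -0.26 t 0.1
shift mm [500.7 -48.6 463.1]
rotvec [-0.0001 -0.0051  0.002 ]
cam in tool [   0.40804791 -141.54784103   66.94012509] [[ 1.   -0.    0.  ]
 [-0.   -0.26  0.96]
 [-0.   -0.96 -0.26]] [[323.94023357   0.         280.84691615]
 [  0.         323.94023357 211.97761774]
 [  0.           0.           1.        ]]
```

>>> play_rows(series=[[0.033,-0.005,0.031,0,0,0,0.085],[0.033,-0.005,0.031,0,0,0,0.085],[0.033,-0.005,0.031,0,0,0,0.085],[0.033,-0.005,0.031,0,0,0,0.085],[0.033,-0.005,0.031,0,0,0,0.085],[0.033,-0.005,0.031,0,0,0,0.085],[0.033,-0.005,0.031,0,0,0,0.085],[0.033,-0.005,0.031,0,0,0,0.085],[0.033,0,0.031,0,0,0,0.085],[0.033,0,0.031,0,0,0,0.085]])

```text
clock: 1.15
position: [410.0, 114.6, 269.7]
ee_rot: [0.378, -0.597, 0.6, -0.374]
contact_force: [-0.1, 1.0, -0.1]
gripper_width: 85.4
```

```bash
python3 -c "
from h import *
rel((470,-94,280),-116)"
```

```text
jaw deg -115.7 pos [410.  114.6 269.7] F [-0.1  1.  -0.1] w 85.4 j6 0.46 t 1.15
shift mm [162.   -9.  144.5]
rotvec [-0.0015  0.0053  0.0071]
```

>>> play_rows(series=[[0.035,-0.002,0.031,0,0,0,0.085],[0.035,-0.002,0.031,0,0,0,0.085],[0.035,-0.002,0.031,0,0,0,0.085],[0.035,-0.002,0.031,0,0,0,0.085],[0.025,0,0.021,0,0,0,0.085],[0,0,0,0,0,0,0.085],[0,0,0,0,0,0,0.085]])

```text
clock: 1.85
position: [469.1, -110.9, 278.7]
ee_rot: [0.376, -0.599, 0.602, -0.372]
contact_force: [-0.3, 0.0, 0.1]
gripper_width: 85.2
```

```bash
python3 -c "
from h import *
rel((470,-94,280),-116)
d=snap('wrist','w1')
a=cv2.resize(cv2.imread('pics/w1.png'),(784,588)); cv2.imwrite('pics/w1b.png',a)"
```

```text
jaw deg -116.13 pos [ 469.1 -110.9  278.7] F [-0.3  0.   0.1] w 85.2 j6 1.0 t 1.85
shift mm [-15.6  -1.4  -6.6]
rotvec [-0.0009 -0.0023  0.0066]
```

View pics/w1b.png

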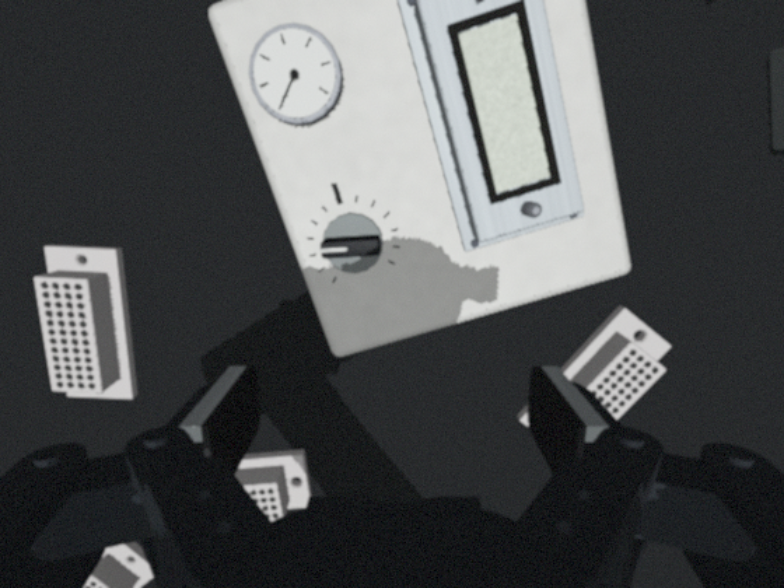

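Wrist view: knob at (352,243), white pointer line pointing left at (333,250), working mark at (337,193) above it, and thick dowel at (532,209), in 1.4x pixels. Now I'll measure these.

```bash
python3 - <<'E'
from h import *
d=load('w1'); c=d['c']; g=cv2.cvtColor(c,cv2.COLOR_RGB2GRAY); k=1.4
# working mark
def blob(x0,y0,x1,y1,f):
    m=np.zeros_like(g); m[y0:y1,x0:x1]=f(g[y0:y1,x0:x1])
    n,l,st,ce=cv2.connectedComponentsWithStats(m); i=1+st[1:,4].argmax(); return st[i],ce[i],(l==i).astype(np.uint8)
st,ce,m=blob(230,125,252,150,lambda a:(a<110).astype(np.uint8)); mk=ray(d,*ce,90); print('mark',st,ce,mk.round(1))
r=cv2.fitLine(np.argwhere(m)[:,::-1].astype(np.float32),cv2.DIST_L2,0,.01,.01).ravel()
a=ray(d,*(r[2:]-5*r[:2]),90);b=ray(d,*(r[2:]+5*r[:2]),90); print('mark dir',np.degrees(np.arctan2(*(b-a)[1::-1])))
# bar
st,ce,m=blob(222,160,280,195,lambda a:(a<75).astype(np.uint8))
ct=max(cv2.findContours(m,0,1)[0],key=cv2.contourArea); r=cv2.minAreaRect(ct); P=np.array([ray(d,*p,115) for p in cv2.boxPoints(r)])
print('bar',r,P[:,:2].round(1),P.mean(0).round(1))
# white line inside
st,ce,m=blob(228,173,252,185,lambda a:(a>130).astype(np.uint8)); print('line',st,ce,ray(d,*ce,119).round(1))
a=cv2.resize(c[115:205,205:305,::-1],None,fx=7,fy=6.6,interpolation=cv2.INTER_CUBIC); cv2.imwrite('pics/knob.png',a)
# station deck edge
m=((g>120)*255).astype(np.uint8)
ct=max(cv2.findContours(m,0,1)[0],key=cv2.contourArea); print(cv2.approxPolyDP(ct,6,True).reshape(-1,2).tolist())
E
```

```text
mark [238 132   6  13  32] [240.375   138.09375] [533.7 -99.9  90. ]
mark dir 170.84166368231806
bar ((250.5, 175.5), (15.0, 41.0), 90.0) [[ 513.4  -81.2]
 [ 496.4 -115.9]
 [ 483.6 -109.5]
 [ 500.9  -74.4]] [498.6 -95.2 115. ]
line [228 173  20  12  92] [235.68478261 178.58695652] [502.6 -82.1 119. ]
[[149, 6], [240, 253], [449, 193], [417, 0], [374, 0], [400, 130], [354, 145], [319, 18], [370, 0], [298, 0], [339, 176], [295, 4]]
```

View pics/knob.png

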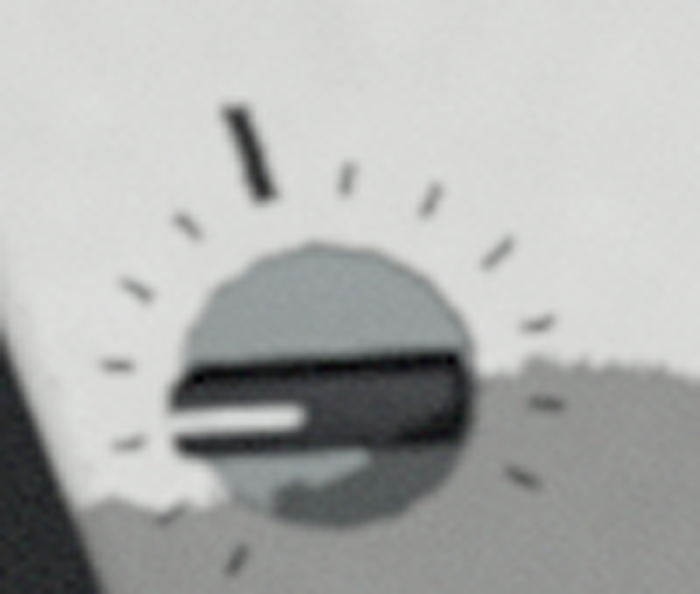

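Crop: the bar runs from its pointer end (172,425) to (460,395), and the mark is at (250,155). World pointer angle is about +67.5° and the mark is at -9.2°, so turn clockwise about 77°. The mark less 36.5 mm gives a knob axis of (497.7,-94.1). The bar centre (498.6,-95.2) agrees with that.

>>> play_rows(series=[[0,0.009,0,0,-0.148,0,0.045],[0,0.009,0,0,-0.148,0,0.045],[0,0.009,0,0,-0.148,0,0.045],[0,0.009,0,0,-0.148,0,0.045],[0,0.009,0,0,-0.148,0,0.045],[0,0.009,0,0,-0.148,0,0.045],[0,0.009,0,0,-0.148,0,0.045],[0,0.009,0,0,-0.148,0,0.045],[0,0,0,0,-0.148,0,0.045],[0,0,0,0,-0.148,0,0.045]])

```text
clock: 2.9
position: [466.6, -97.3, 204.7]
ee_rot: [0.685, -0.181, 0.182, -0.682]
contact_force: [0.1, 0.8, 0.4]
gripper_width: 44.7
```

```bash
python3 -c "
from h import *
rel((498,-94.5,160),-22.5)
d=load('w1')
a,b=[ray(d,x/7+205,y/6.6+115,119) for x,y in ((455,365),(200,380))]; print('bar deg',np.degrees(np.arctan2(*(b-a)[1::-1])))
a,b=[ray(d,x/7+205,y/6.6+115,119) for x,y in ((450,430),(190,440))]; print('bar deg',np.degrees(np.arctan2(*(b-a)[1::-1])))"
```

```text
jaw deg -29.74 pos [466.6 -97.3 204.7] F [0.1 0.8 0.4] w 44.7 j6 2.48 t 2.9
shift mm [25.8 44.7 18.2]
rotvec [ 0.0041 -0.1264  0.0012]
bar deg 67.35111992162032
bar deg 66.12193240657811
```

>>> play_rows(series=[[0,0,0,0,-0.118,0,0.045],[0,0,0,0,0,0,0.045],[0.014,0.015,0.0075,0,0,0,0.045],[0.014,0.015,0.0075,0,0,0,0.045],[0,0.015,0,0,0,0,0.045],[0,0,0,0,0,0,0.045],[0,0,0,0,0,0,0.045]])

```text
clock: 3.6
position: [499.1, -86.3, 160.4]
ee_rot: [0.694, -0.137, 0.14, -0.692]
contact_force: [-0.5, -0.3, 0.8]
gripper_width: 45.2
```

```bash
python3 -c "
from h import *
rel((498,-94.5,100),-23)
"
```

```text
jaw deg -22.59 pos [499.1 -86.3 160.4] F [-0.5 -0.3  0.8] w 45.2 j6 2.59 t 3.6
shift mm [ 1.9 60.5 -7.8]
rotvec [0.0018 0.0072 0.0041]
```

>>> play_rows(series=[[0.002,0.015,-0.008,0.002,0,0.004,0.045],[0,0.015,0,0,0,0,0.045],[0,0.015,0,0,0,0,0.045],[0,0.01,0,0,0,0,0.04],[0,0,0,0,0,0,0.04],[0,0,0,0,0,0,0.04]])

```text
clock: 4.2
position: [500.9, -92.9, 110.0]
ee_rot: [-0.692, 0.135, -0.143, 0.694]
contact_force: [0.1, -0.1, -0.8]
gripper_width: 40.0
```

```bash
python3 -c "
from h import *
rel((498,-94.5,100),-23)
"
```

```text
jaw deg -22.64 pos [500.9 -92.9 110. ] F [ 0.1 -0.1 -0.8] w 40.0 j6 2.61 t 4.2
shift mm [-2.2 10.  -2.6]
rotvec [-0.0048  0.0064  0.0104]
```

>>> play_rows(series=[[-0.002,0.008,-0.003,-0.004,0,0.008,0.04],[0,0,0,0,0,0,0.025],[0,0,0,0,0,0,0.008],[0,0,0,0,0,0,0.005],[0,0,0,0,0,0,0.005],[0,0,0,0,0,0,0.005],[0,0,0,0,0,0,0.005]])

```text
clock: 4.9
position: [497.3, -94.4, 103.4]
ee_rot: [-0.693, 0.138, -0.14, 0.694]
contact_force: [-1.3, 0.6, 0.4]
gripper_width: 10.3
```

```bash
python3 -c "
from h import *
rel((498,-94.5,100),-23)
d=snap('wrist','w2')
cv2.imwrite('pics/w2b.png',cv2.resize(d['c'][100:400,130:430,::-1],None,fx=2,fy=2))
"
```

```text
jaw deg -22.65 pos [497.3 -94.4 103.4] F [-1.3  0.6  0.4] w 10.3 j6 2.61 t 4.9
shift mm [0.6 3.4 0.2]
rotvec [-0.0014  0.006   0.0017]
```

View pics/w2b.png

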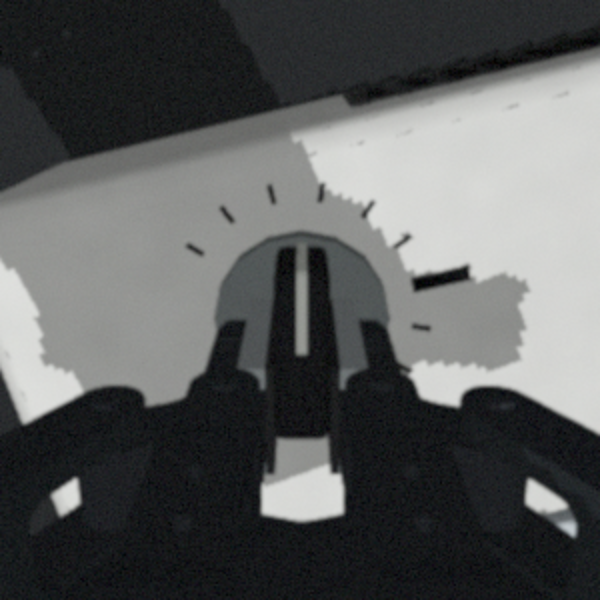

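The fingers hold the bar, with the pointer line centred between them and the mark at (440,278) to the right. Now I turn clockwise.

>>> play_rows(series=[[0,0,0,0,0.08,0,0.005],[0,0,0,0,0.08,0,0.005],[0,0,0,0,0.08,0,0.005],[0,0,0,0,0.08,0,0.005],[0,0,0,0,0.08,0,0.005],[0,0,0,0,0.08,0,0.005]])

```text
clock: 5.55
position: [496.8, -94.1, 103.4]
ee_rot: [-0.637, 0.305, -0.306, 0.638]
contact_force: [-1.2, 1.6, -0.5]
gripper_width: 10.5
```

```bash
python3 -c "
from h import *
rel((498,-94.5,103),-99.2)
"
```

```text
jaw deg -51.19 pos [496.8 -94.1 103.4] F [-1.2  1.6 -0.5] w 10.5 j6 2.12 t 5.55
shift mm [1.  0.4 0.7]
rotvec [-8.00e-04  8.38e-01 -7.00e-04]
```

>>> play_rows(series=[[0,0,0,0,0.1,0,0.005],[0,0,0,0,0.1,0,0.005],[0,0,0,0,0.1,0,0.005],[0,0,0,0,0.1,0,0.005],[0,0,0,0,0.1,0,0.005],[0,0,0,0,0.1,0,0.005],[0,0,0,0,0.1,0,0.005],[0,0,0,0,0.1,0,0.005],[0,0,0,0,0,0,0.005],[0,0,0,0,0,0,0.005]])

```text
clock: 6.55
position: [496.5, -93.1, 103.4]
ee_rot: [-0.46, 0.537, -0.536, 0.46]
contact_force: [0.0, 1.2, -0.4]
gripper_width: 10.2
```

```bash
python3 -c "
from h import *
rel((498,-94.5,103),-99.2)
"
```

```text
jaw deg -98.78 pos [496.5 -93.1 103.4] F [ 0.   1.2 -0.4] w 10.2 j6 1.28 t 6.55
shift mm [1.1 0.4 1.7]
rotvec [ 0.0013  0.0073 -0.0014]
```

>>> play_rows(series=[[0,0,0,0,0,0,0.03],[0,0,0,0,0,0,0.04],[0,0,0,0,0,0,0.04],[0,-0.03,0,0,0,0,0.04],[0,-0.045,0,0,0,0,0.04],[0,-0.045,0,0,0,0,0.04],[0.02,-0.045,0,0,0,0,0.085],[0.02,0,-0.03,0,0,0,0.085],[0,0,-0.03,0,0,0,0.085],[0,0,0,0,0,0,0.085]])

```text
clock: 7.55
position: [431.4, -126.4, 276.7]
ee_rot: [0.462, -0.534, 0.536, -0.462]
contact_force: [0.2, 0.4, 0.2]
gripper_width: 84.9
```

```bash
python3 -c "
from h import *
rel((470,-94,280),-116)
d=snap('wrist','w3')
a=cv2.resize(cv2.imread('pics/w3.png'),(784,588)); cv2.imwrite('pics/w3b.png',a)"
```

```text
jaw deg -98.39 pos [ 431.4 -126.4  276.7] F [0.2 0.4 0.2] w 84.9 j6 1.34 t 7.55
shift mm [-37.7  -3.3  33.4]
rotvec [-0.003   0.3073  0.0008]
```

View pics/w3b.png

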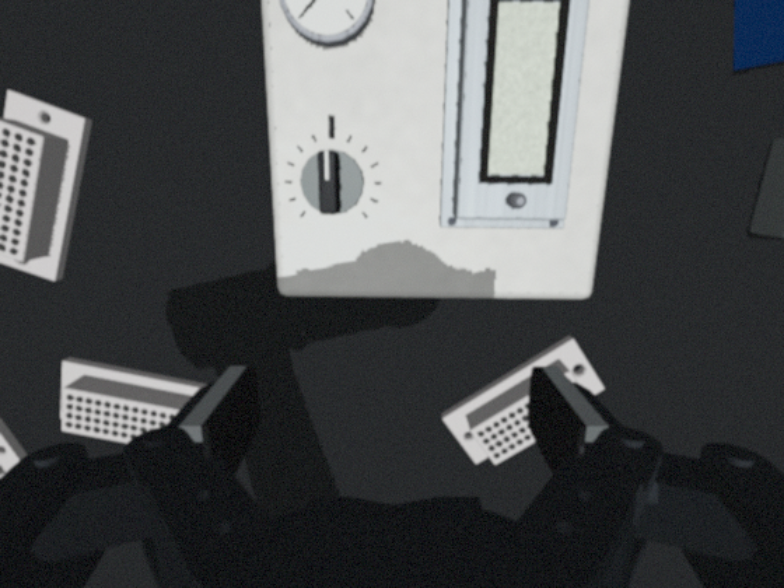

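Pointer line (327,165) lines up with the mark (331,127). The knob is set. I'll check it numerically and move to see both dowels.

>>> play_rows(series=[[0.026,0,0.019,0,0,0,0.085],[0.026,0,0.019,0,0,0,0.085],[0.026,0,0.019,0,0,0,0.085],[0,0,0,0,0,0,0.085],[0,0,0,0,0,0,0.085],[0,0,0,0,0,0,0.085]])

```text
clock: 8.2
position: [482.5, -214.4, 275.2]
ee_rot: [0.463, -0.533, 0.535, -0.464]
contact_force: [0.9, -0.2, -0.4]
gripper_width: 84.9
```

```bash
python3 -c "
from h import *
d=load('w3')
a,b=ray(d,325.5/1.4,153/1.4,119),ray(d,328/1.4,180/1.4,119); print('line',a.round(1),b.round(1),np.degrees(np.arctan2(*(a-b)[1::-1])))
a,b=ray(d,331/1.4,117/1.4,90),ray(d,332/1.4,138/1.4,90); print('mark',((a+b)/2).round(1),np.degrees(np.arctan2(*(a-b)[1::-1])))
a,b=ray(d,283/1.4,292/1.4,90),ray(d,592/1.4,295/1.4,90); print('front edge',a.round(1),b.round(1),np.degrees(np.arctan2(*(a-b)[1::-1]))-90,np.linalg.norm(a-b))
rel((470,-94,280),-116)
d=snap('wrist','w4')
a=cv2.resize(d['c'][0:240,200:520,::-1],(800,600),interpolation=cv2.INTER_CUBIC); cv2.imwrite('pics/w4b.png',a)"
```

```text
line [516.  -96.7 119. ] [499.6 -95.3 119. ] -5.0974584385457895
mark [ 533.5 -100.    90. ] -7.5559258625649575
front edge [424.9 -43.1  90. ] [ 388.6 -271.9   90. ] -9.031190980410898 231.65563841642017
jaw deg -98.08 pos [ 482.5 -214.4  275.2] F [ 0.9 -0.2 -0.4] w 84.9 j6 1.54 t 8.2
shift mm [-117.4   -5.1  -29.3]
rotvec [-0.0032  0.3127  0.0012]
```

View pics/w4b.png

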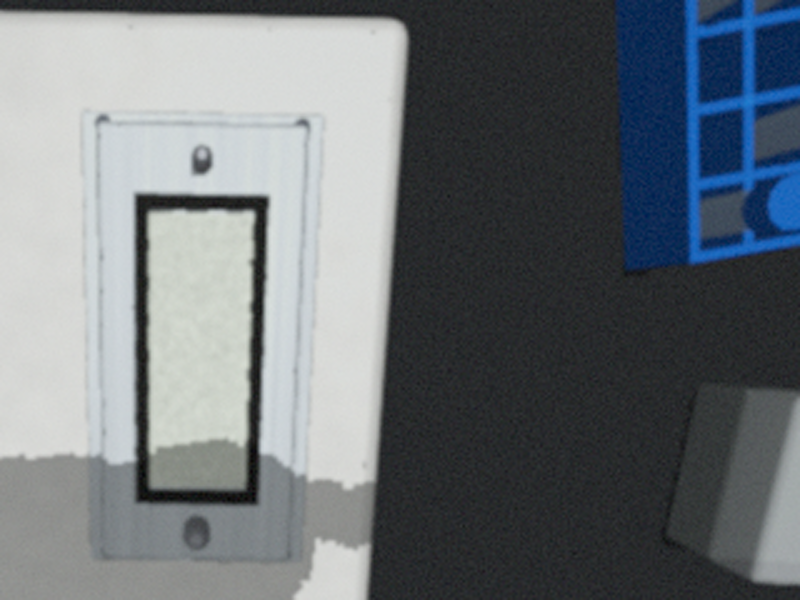

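Both dowels are seen: thin at (202,158), thick at (196,532), and the gasket frame between them, corners (137,196) to (257,502). Now I compute the seat.

```bash
python3 - <<'E'
from h import *
d=load('w4'); c=d['c']; g=cv2.cvtColor(c,cv2.COLOR_RGB2GRAY)
def u(x,y): return 200+x/2.5,y/2.5
m=np.zeros_like(g); s=np.s_[70:208,246:314]; m[s]=(g[s]<70)
ct=max(cv2.findContours(m,0,1)[0],key=cv2.contourArea)
for hgt in (124,):
    q=cv2.approxPolyDP(ct,6,True).reshape(-1,2); print(q.tolist())
    r=cv2.minAreaRect(ct); P=np.array([ray(d,*p,hgt)[:2] for p in cv2.boxPoints(r)])
    e=[P[1]-P[0],P[2]-P[1]]; print(r,'gasket c',P.mean(0).round(1),[(np.linalg.norm(v).round(1),np.degrees(np.arctan2(v[1],v[0])).round(1)) for v in e])
pts={}
for n,(x0,y0,x1,y1,t) in dict(thin=(274,54,290,74,130),thick=(268,200,290,224,85)).items():
    s=np.s_[y0:y1,x0:x1]; m[:]=0; m[s]=g[s]<t
    k,l,st,ce=cv2.connectedComponentsWithStats(m); i=1+st[1:,4].argmax(); pts[n]=ray(d,*ce[i],129); print(n,st[i],ce[i],pts[n].round(1))
    print(g[s])
v=pts['thin']-pts['thick']; print('len',np.linalg.norm(v),'yaw',np.degrees(np.arctan2(v[1],v[0])),'mid',(pts['thin']+pts['thick'])/2)
E
```

```text
[[255, 78], [255, 200], [301, 201], [306, 79]]
((279.14483642578125, 139.6282958984375), (51.077720642089844, 122.4456558227539), 1.3019527196884155) gasket c [ 533.  -220.9] [(np.float64(105.9), np.float64(-10.7)), (np.float64(43.1), np.float64(-99.3))]
thin [277  61   8   9  44] [280.20454545  65.25      ] [ 594.6 -230.7  129. ]
[[211 210 210 209 212 214 214 214 213 213 215 213 214 211 209 209]
 [212 209 210 211 212 214 216 214 215 214 214 214 213 211 209 210]
 [213 210 211 212 211 212 211 212 214 213 215 214 213 211 211 212]
 [212 210 210 209 207 199 194 198 205 210 215 215 212 210 211 213]
 [212 212 209 202 185 167 158 165 175 190 208 214 212 211 210 210]
 [213 212 205 182 147 144 157 156 139 151 192 210 213 211 211 209]
 [212 208 199 161 132 158 180 176 149 133 174 206 212 211 211 210]
 [213 209 185 141 130 167 185 185 154 122 151 196 210 213 211 209]
 [211 207 175 123 120 161 180 177 148 106 138 190 210 211 210 210]
 [213 206 172 115 103 130 153 147 121  94 130 190 211 213 210 211]
 [213 207 170 112  85  99 104 102  90  84 127 190 210 212 210 211]
 [213 208 170 111  78  83  84 
[... 2278 characters left out ...]
0 101  93  79  93 115 126 129
  131 131 129 126]
 [127 136 133 135 129 122 117 104  94  96  95  93  88  92 106 123 128 130
  132 133 129 130]
 [134 132 129 130 130 127 127 118 107 102  96  97 102 113 124 127 129 129
  134 130 131 130]
 [133 135 132 133 131 129 128 129 116 118 119 118 124 126 129 134 131 130
  134 132 129 129]
 [131 129 134 133 126 127 125 125 126 126 125 129 127 130 130 127 128 132
  129 130 130 132]
 [131 128 132 130 128 127 123 125 125 123 122 124 121 121 124 124 122 126
  125 125 121 125]
 [127 128 128 132 132 129 133 135 125 120 115 115 115 115 115 119 115 118
  117 116 124 119]]
len 123.65997232194117 yaw -8.93401301231329 mid [ 533.54753187 -221.11970289  129.        ]
```

>>> play_rows(series=[[-0.046,0,-0.006,0,0,0,0.085],[-0.046,0,-0.006,0,0,0,0.085],[-0.046,0,-0.006,0,0,0,0.085],[-0.046,0,-0.006,0,0,0,0.085],[-0.046,0,-0.006,0,0,0,0.085],[-0.046,0,-0.006,0,0,0,0.085],[-0.046,0,-0.006,0,0,0,0.085],[-0.046,0,-0.006,0,0,0,0.085],[-0.02,0,0,0,0.14,0,0.085],[0,0,0,0,0.14,0,0.085]])

```text
clock: 9.25
position: [483.6, 196.7, 277.0]
ee_rot: [0.382, -0.592, 0.595, -0.387]
contact_force: [0.0, 0.1, -0.7]
gripper_width: 84.8
```

```bash
python3 -c "
from h import *
rel((486,201,250),-118.4)
d=load('w4'); a=ray(d,280.4,61.3,138);b=ray(d,278,215.6,138);v=a-b; print(a,b,np.linalg.norm(v),np.degrees(np.arctan2(v[1],v[0])),(a+b)/2)"
```

```text
jaw deg -114.11 pos [483.6 196.7 277. ] F [ 0.   0.1 -0.7] w 84.8 j6 0.45 t 9.25
shift mm [-4.8 27.   0.2]
rotvec [-0.0074  0.0749 -0.0049]
[ 596.01644505 -231.07036989  138.        ] [ 470.50895489 -210.96155162  138.        ] 127.1082005863672 -9.1025705840299 [ 533.26269997 -221.01596076  138.        ]
```

Seat: centre (533.3,-221.1), yaw -9.1°, dowel spacing 127.1 mm against 128 expected.

>>> play_rows(series=[[0,0,0,0,0.075,0,0.085],[0,0,0,0,0,0,0.085],[0,0,0,0,0,0,0.085]])

```text
clock: 9.55
position: [481.3, 199.6, 277.4]
ee_rot: [0.36, -0.606, 0.608, -0.366]
contact_force: [-0.5, 0.5, 0.6]
gripper_width: 85.1
```

```bash
python3 - <<'E'
from h import *
rel((486,201,250),-118.4)
d=snap('wrist','w5'); c=d['c']; g=cv2.cvtColor(c,cv2.COLOR_RGB2GRAY)
w=proj(d,(530,180,20)).astype(int); print(w)
x0,y0=max(w[0]-110,0),max(w[1]-110,0)
cv2.imwrite('pics/w5b.png',cv2.resize(c[y0:y0+220,x0:x0+220,::-1],(594,594),interpolation=cv2.INTER_CUBIC)); print(x0,y0,'scale 2.7')
E
```

```text
jaw deg -118.17 pos [481.3 199.6 277.4] F [-0.5  0.5  0.6] w 85.1 j6 0.37 t 9.55
shift mm [-3.2 27.4  3.3]
rotvec [-0.0072  0.0041 -0.0059]
[276 137]
166 27 scale 2.7
```

View pics/w5b.png

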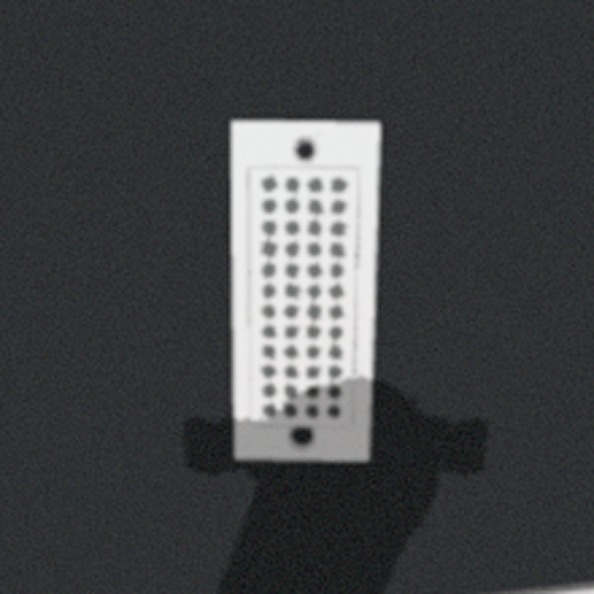

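Crop: narrow hole (305,149), wide hole (302,436), block upright.

```bash
python3 - <<'E'
from h import *
d=load('w5'); g=cv2.cvtColor(d['c'],cv2.COLOR_RGB2GRAY)
P=[]
for x,y in((305,149),(302,436)):
    u,v=166+x/2.7,27+y/2.7; s=np.s_[int(v)-6:int(v)+7,int(u)-6:int(u)+7]; w=np.clip(120-g[s].astype(float),0,None)
    yy,xx=np.mgrid[s]; u,v=(w*xx).sum()/w.sum(),(w*yy).sum()/w.sum(); P.append(ray(d,u,v,8)); print(u,v,P[-1].round(1))
v=P[0]-P[1]; yaw=np.degrees(np.arctan2(v[1],v[0])); mid=(P[0]+P[1])/2; print(np.linalg.norm(v),yaw,mid)
rel((mid[0],mid[1],70),yaw-90)
E
```

```text
278.6023076923077 82.25846153846153 [585.5 147.8   8. ]
277.4364419821484 187.98245614035088 [474.  209.6   8. ]
127.4947689866857 -28.97616360387158 [529.71766018 178.71231205   8.        ]
jaw deg -118.19 pos [481.4 199.5 277.5] F [ 0.3 -0.  -1. ] w 84.9 j6 0.37 t 9.6
shift mm [ -3.3 207.8  50.9]
rotvec [-0.0072  0.0136 -0.006 ]
```

>>> play_rows(series=[[-0.002,0.04,0.025,-0.007,0.014,-0.006,0.085],[-0.001,0.045,0.025,0,0,0,0.085],[0,0.045,0,0,0,0,0.085],[0,0.045,0,0,0,0,0.085],[0,0.03,0,0,0,0,0.085],[0,0,0,0,0,0,0.085],[0,0,0,0,0,0,0.085]])

```text
clock: 10.3
position: [533.2, 178.2, 71.8]
ee_rot: [0.356, -0.608, 0.608, -0.366]
contact_force: [0.5, -0.3, 0.7]
gripper_width: 84.8
```

```bash
python3 -c "
from h import *
rel((529.7,178.7,9),-119)"
```

```text
jaw deg -118.6 pos [533.2 178.2  71.8] F [ 0.5 -0.3  0.7] w 84.8 j6 0.46 t 10.3
shift mm [ 1.9 62.7 -3.8]
rotvec [-0.0073  0.007  -0.0107]
```

>>> play_rows(series=[[0.002,0.02,-0.004,-0.007,0.007,-0.011,0.085],[0,0.02,0,0,0,0,0.085],[0,0.01,0,0,0,0,0.085],[0,0,0,0,0,0,0.085],[0,0,0,0,0,0,0.085]])

```text
clock: 10.8
position: [535.7, 182.4, 31.2]
ee_rot: [0.353, -0.608, 0.609, -0.367]
contact_force: [0.4, -0.7, -0.3]
gripper_width: 85.3
```

```bash
python3 -c "
from h import *
rel((529.7,178.7,9),-119)"
```

```text
jaw deg -118.79 pos [535.7 182.4  31.2] F [ 0.4 -0.7 -0.3] w 85.3 j6 0.45 t 10.8
shift mm [ 6.6 22.1 -3.7]
rotvec [-0.0107  0.0036 -0.0166]
```

>>> play_rows(series=[[0.006,0.006,-0.004,-0.01,0.004,-0.016,0.085],[0,0.004,0,0,0,0,0.085]])

```text
clock: 11.0
position: [530.6, 180.0, 23.5]
ee_rot: [0.357, -0.609, 0.609, -0.361]
contact_force: [-0.4, -0.3, -0.2]
gripper_width: 85.1
```

```bash
python3 -c "
from h import *
rel((529.7,178.7,9),-119)"
```

```text
jaw deg -119.01 pos [530.6 180.   23.5] F [-0.4 -0.3 -0.2] w 85.1 j6 0.45 t 11.0
shift mm [ 1.6 14.5 -0.2]
rotvec [-0.0026 -0.0002 -0.0044]
```

Corrections work in short steps.

>>> play_rows(series=[[0.001,0.008,0,-0.003,0,-0.004,0.085],[0.001,0.006,0,-0.002,0,-0.003,0.085]])

```text
clock: 11.2
position: [530.1, 178.5, 9.6]
ee_rot: [-0.36, 0.61, -0.609, 0.358]
contact_force: [-0.2, 0.2, -0.8]
gripper_width: 84.9
```

```bash
python3 -c "
from h import *
rel((529.7,178.7,9),-119)"
```

```text
jaw deg -118.99 pos [530.1 178.5   9.6] F [-0.2  0.2 -0.8] w 84.9 j6 0.45 t 11.2
shift mm [ 0.   0.6 -0.5]
rotvec [0.0017 0.0002 0.0011]
```

>>> play_rows(series=[[0,0,0,0,0,0,0.06],[0,0,0,0,0,0,0.03],[0,0,0,0,0,0,0.03],[0,0,0,0,0,0,0.03],[0,0,0,0,0,0,0.03]])

```text
clock: 11.7
position: [530.0, 178.5, 8.3]
ee_rot: [-0.36, 0.61, -0.609, 0.358]
contact_force: [0.8, 0.1, -0.5]
gripper_width: 45.2
```

```bash
python3 -c "
from h import *
rel((529.7,178.7,9),-119)"
```

```text
jaw deg -118.99 pos [530.  178.5   8.3] F [ 0.8  0.1 -0.5] w 45.2 j6 0.45 t 11.7
shift mm [-0.  -0.7 -0.4]
rotvec [0.0023 0.0002 0.0023]
```

>>> play_rows(series=[[0,-0.015,0,0,0,0,0.03],[0,-0.03,0,0,0,0,0.03],[0,-0.045,0,0,0,0,0.03],[0,-0.045,0,0,0,0,0.03],[0,-0.045,0,0,0,0,0.03],[0,-0.01,0,0,0,0,0.03],[0,0,0,0,0,0,0.03]])

```text
clock: 12.4
position: [525.8, 175.9, 198.4]
ee_rot: [-0.365, 0.611, -0.609, 0.35]
contact_force: [-1.0, 0.7, -3.3]
gripper_width: 45.2
```

```bash
python3 -c "
from h import *
rel((533.3,-221,190),-119)"
```

```text
jaw deg -119.2 pos [525.8 175.9 198.4] F [-1.   0.7 -3.3] w 45.2 j6 0.45 t 12.4
shift mm [342.6  11.5 200.4]
rotvec [ 0.0135 -0.0036  0.0168]
```

>>> play_rows(series=[[0.038,0.001,0.022,0.004,0,0.005,0.03],[0.038,0.001,0.022,0.004,0,0.005,0.03],[0.038,0.001,0.022,0.004,0,0.005,0.03],[0.038,0,0.022,0,0,0,0.03],[0.038,0,0.022,0,0,0,0.03],[0.038,0,0.022,0,0,0,0.03],[0.038,0,0.022,0,0,0,0.03],[0.03,0,0.02,0,0,0,0.03]])

```text
clock: 13.2
position: [522.3, -174.7, 175.8]
ee_rot: [-0.371, 0.615, -0.602, 0.349]
contact_force: [0.7, 0.6, -3.5]
gripper_width: 45.1
```

```bash
python3 -c "
from h import *
rel((533.3,-221,190),-99.1)"
```

```text
jaw deg -118.81 pos [ 522.3 -174.7  175.8] F [ 0.7  0.6 -3.5] w 45.1 j6 1.1 t 13.2
shift mm [ 35.5 -14.7  31.5]
rotvec [ 0.0347 -0.3442  0.0114]
```

>>> play_rows(series=[[0.01,-0.008,0.01,0.012,-0.115,0.004,0.03],[0.01,-0.006,0.01,0.012,-0.115,0.004,0.03],[0.01,0,0.005,0.01,-0.115,0.004,0.03]])

```text
clock: 13.5
position: [528.6, -216.8, 179.4]
ee_rot: [-0.464, 0.542, -0.532, 0.456]
contact_force: [-0.1, 0.2, -2.5]
gripper_width: 45.3
```

```bash
python3 -c "
from h import *
rel((533.3,-221,180),-99.1)"
```

```text
jaw deg -98.82 pos [ 528.6 -216.8  179.4] F [-0.1  0.2 -2.5] w 45.3 j6 1.53 t 13.5
shift mm [ 3.4 -0.7  5.3]
rotvec [ 0.0184  0.005  -0.0019]
```

>>> play_rows(series=[[0.003,0,0.005,0.015,0,0,0.03],[0,0.01,0,0.005,0,0,0.03],[0,0,0,0.002,0,0,0.03]])

```text
clock: 13.8
position: [529.2, -220.9, 161.5]
ee_rot: [-0.459, 0.542, -0.536, 0.457]
contact_force: [-0.5, -0.5, -3.4]
gripper_width: 44.6
```

```bash
python3 - <<'E'
from h import *
rel((533.3,-221,170),-99.1)
d=snap('wrist','w6')
cv2.imwrite('pics/w6b.png',cv2.resize(d['c'][40:340,130:430,::-1],(600,600),interpolation=cv2.INTER_CUBIC))
E
```

```text
jaw deg -99.35 pos [ 529.2 -220.9  161.5] F [-0.5 -0.5 -3.4] w 44.6 j6 1.53 t 13.8
shift mm [-0.6 -8.6  4. ]
rotvec [ 0.0083 -0.0043 -0.0036]
```

View pics/w6b.png

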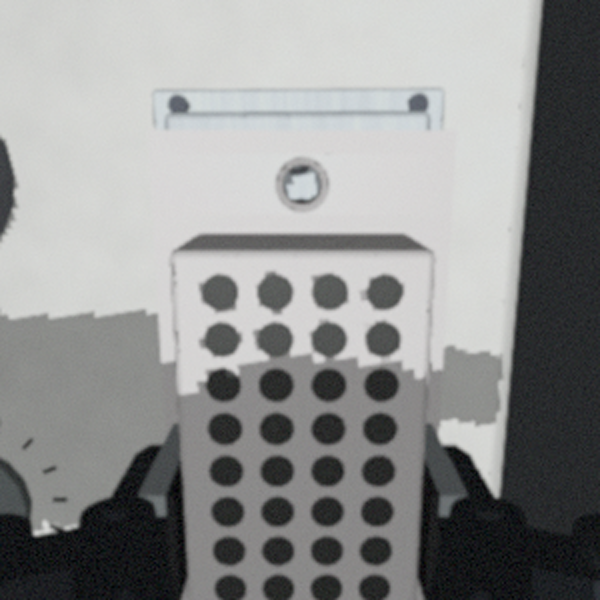

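Wrist view: narrow hole at crop (302,185), nothing slipped. I compare the measured hole with what the grip predicts.

```bash
python3 - <<'E'
from h import *
d=load('w6'); g=cv2.cvtColor(d['c'],cv2.COLOR_RGB2GRAY)
s=np.s_[118:148,265:298]; 
c=cv2.HoughCircles(cv2.resize(g[s],None,fx=8,fy=8,interpolation=cv2.INTER_CUBIC),cv2.HOUGH_GRADIENT,1,200,param1=60,param2=15,minRadius=60,maxRadius=130)
print(c); x,y,r=c[0,0]; u,v=265+x/8,118+y/8; print(u,v,ray(d,u,v,163.2),'radius mm',np.linalg.norm(ray(d,u+r/8,v,163.2)-ray(d,u,v,163.2)))
s=read_state(); M=R.from_quat(s['ee_rot']).as_matrix(); p=s['position']; print(p,'pred',p+M@[0,-1.7,63.6])
E
```

```text
[[[127.5 129.5  60.4]]]
280.9375 134.1875 [ 590.83115903 -231.63634566  163.2       ] radius mm 3.162247220234386
[ 529.89966774 -221.07773489  162.44693264] pred [ 592.67550137 -231.34341626  163.73553563]
```

>>> play_rows(series=[[0,0.005,0.004,0.008,-0.003,-0.003,0.03],[0,0.004,0,0.003,0,0,0.03]])

```text
clock: 14.05
position: [534.6, -221.1, 152.9]
ee_rot: [0.457, -0.537, 0.54, -0.46]
contact_force: [-0.3, -0.2, -2.9]
gripper_width: 45.1
```

```bash
cat >> h.py <<'E'
def avg(p,psi,n=6):
    S=[]
    for _ in range(n): get_image('wrist'); S.append(read_state())
    P=np.mean([s['position'] for s in S],0); Q=R.from_quat([s['ee_rot'] for s in S]).mean()
    print('avg pos',P.round(2),'std',np.std([s['position'] for s in S],0).round(2),'F',np.mean([s['contact_force'] for s in S],0).round(1),'T',np.mean([s['wrist_torque'] for s in S],0).round(2),'t',S[-1]['clock'])
    print('shift',Q.inv().apply(np.array(p)-P).round(2),'rotvec',(Q.inv()*R.from_matrix(frame(np.radians(psi)))).as_rotvec().round(4),'w',S[-1]['gripper_width'])
E
python3 -c "
from h import *
avg((533.6,-221.1,146),-99.1)"
```

```text
avg pos [ 534.42 -221.3   153.43] std [0.25 0.2  0.6 ] F [ 0.2  0.2 -3.2] T [-0.    0.05  0.01] t 14.35
shift [-0.07  7.43 -0.88] rotvec [-0.0058 -0.0004  0.0004] w 44.993024423009345
```

>>> play_rows(series=[[0,0.004,-0.001,-0.006,0,0,0.03],[0,0.001,0,0,0,0,0.03]])

```text
clock: 14.55
position: [534.0, -221.4, 149.5]
ee_rot: [0.458, -0.538, 0.539, -0.459]
contact_force: [0.1, -0.7, -3.2]
gripper_width: 45.4
```

```bash
python3 -c "
from h import *
avg((533.6,-221.1,146),-99.1)
d=snap('wrist','w7')
cv2.imwrite('pics/w7b.png',cv2.resize(d['c'][80:180,220:340,::-1],(720,600),interpolation=cv2.INTER_CUBIC))"
```

```text
avg pos [ 534.28 -221.54  149.85] std [0.06 0.02 0.12] F [-0.1  0.2 -3. ] T [-0.   -0.02  0.01] t 14.85
shift [-0.33  3.85 -0.75] rotvec [-0.0028 -0.0004  0.0007] w 44.93926789693681
```

View pics/w7b.png

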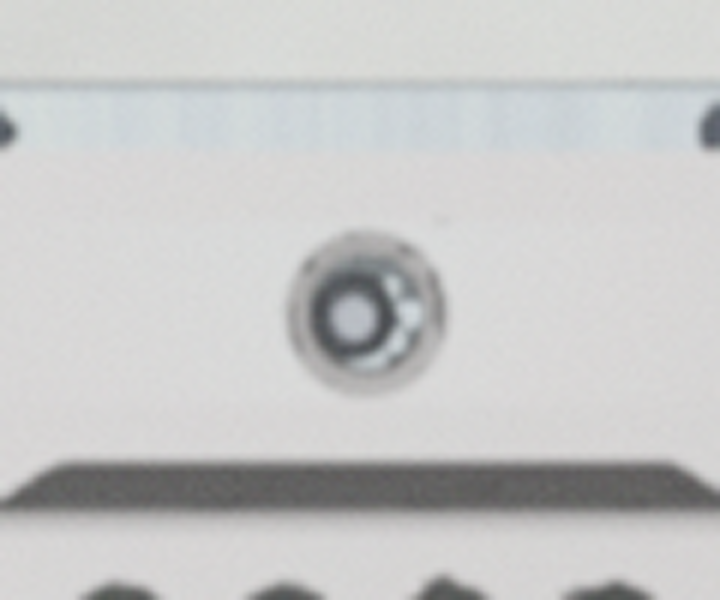

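Dowel top (353,318) is seen inside the narrow hole, whose centre is (366,314). The hole is about 1 mm off towards tool +x, so I correct and lower.

>>> play_rows(series=[[-0.001,0.001,-0.0004,-0.002,0,0,0.03],[0,0.001,0,0,0,0,0.03]])

```text
clock: 15.1
position: [534.2, -220.5, 148.1]
ee_rot: [0.458, -0.538, 0.539, -0.459]
contact_force: [-0.2, 1.7, -2.7]
gripper_width: 45.1
```

```bash
cat >> h.py <<'E'
def off(f):
    d=snap('wrist',f); g=cv2.cvtColor(d['c'],cv2.COLOR_RGB2GRAY)[105:160,255:310]
    G=cv2.resize(g,None,fx=6,fy=6,interpolation=cv2.INTER_CUBIC)
    for nm,a,b in(('hole',65,95),('dowel',30,48)):
        c=cv2.HoughCircles(G,cv2.HOUGH_GRADIENT,1,200,param1=40,param2=10,minRadius=a,maxRadius=b); print(nm,None if c is None else (c[0,0]/6).round(2))
E
python3 -c "
from h import *
avg((533.6,-221.5,146),-99.1,3); off('w8')"
```

```text
avg pos [ 534.11 -220.5   147.95] std [0.02 0.03 0.06] F [-0.3  0.5 -3. ] T [0.03 0.01 0.01] t 15.25
shift [ 1.07  1.96 -0.34] rotvec [-0.001  -0.0004  0.0007] w 45.10236537852384
hole [25.08 24.75 11.48]
dowel [25.58 26.42  7.17]
```

>>> play_rows(series=[[0,0.003,-0.0005,-0.001,0,0,0.03],[0,0.002,0,0,0,0,0.03]])

```text
clock: 15.5
position: [533.9, -220.5, 143.1]
ee_rot: [0.459, -0.538, 0.539, -0.459]
contact_force: [0.1, -0.1, -3.4]
gripper_width: 44.8
```

```bash
python3 -c "
from h import *
avg((533.6,-220.5,140),-99.1,3); off('w9')"
```

```text
avg pos [ 533.82 -220.54  143.  ] std [0.06 0.02 0.14] F [ 0.1 -0.  -3.9] T [-0.   -0.01  0.02] t 15.65
shift [-0.01  3.   -0.23] rotvec [-0.0006 -0.0004  0.0008] w 45.32301722557058
hole [25.75 26.75 13.78]
dowel [25.42 26.42  7.17]
```

Both holes have passed over the dowel tips freely, with force at the block's weight only. I continue.

>>> play_rows(series=[[0,0.002,0,0,0,0,0.03],[0,0.002,0,0,0,0,0.03],[0,0.002,0,0,0,0,0.03]])

```text
clock: 16.0
position: [534.4, -220.7, 137.4]
ee_rot: [0.458, -0.537, 0.539, -0.459]
contact_force: [0.7, 0.4, -3.4]
gripper_width: 45.0
```

```bash
python3 -c "
from h import *
avg((533.6,-220.5,133),-99.1,3)"
```

```text
avg pos [ 534.15 -220.63  137.08] std [0.06 0.02 0.15] F [ 0.1  0.3 -3.4] T [-0.03  0.01  0.01] t 16.15
shift [-0.04  4.08 -0.57] rotvec [-0.0015 -0.0003  0.0009] w 45.34542024327593
```

>>> play_rows(series=[[0,0.002,-0.0003,-0.001,0,0,0.03],[0,0.002,0,0,0,0,0.03],[0,0.0015,0,0,0,0,0.03]])

```text
clock: 16.45
position: [534.3, -220.7, 132.1]
ee_rot: [0.459, -0.537, 0.539, -0.459]
contact_force: [-0.8, 1.5, 2.6]
gripper_width: 45.2
```

```bash
python3 -c "
from h import *
avg((533.9,-220.6,128.3),-99.1,3)"
```

```text
avg pos [ 534.32 -220.72  132.36] std [0.01 0.01 0.04] F [-1.   0.9  0.7] T [ 0.24  0.4  -0.03] t 16.6
shift [-0.06  4.06 -0.44] rotvec [-0.0017  0.0002  0.0014] w 45.21147086095572
```

>>> play_rows(series=[[0,0.002,0,0,0,0,0.03],[0,0.002,0,0,0,0,0.03],[0,0.002,0,0,0,0,0.03]])

```text
clock: 16.9
position: [534.4, -220.7, 129.2]
ee_rot: [0.459, -0.537, 0.539, -0.459]
contact_force: [-2.3, 2.5, 7.2]
gripper_width: 45.0
```

```bash
python3 -c "
from h import *
avg((533.9,-220.6,128.3),-99.1,3)"
```

```text
avg pos [ 534.37 -220.74  129.24] std [0.01 0.   0.1 ] F [-3.   3.1  7.2] T [ 0.82  1.09 -0.04] t 17.05
shift [-0.07  0.94 -0.49] rotvec [-0.0029  0.001   0.0021] w 45.37410413046345
```

>>> play_rows(series=[[0,0.003,-0.0003,-0.002,0,0.002,0.03],[0,0.003,0,0,0,0,0.03]])

```text
clock: 17.25
position: [534.4, -220.8, 128.3]
ee_rot: [0.459, -0.537, 0.539, -0.459]
contact_force: [-6.7, 7.1, 19.5]
gripper_width: 44.8
```

```bash
python3 -c "
from h import *
avg((533.9,-220.6,128.3),-99.1,3)"
```

```text
avg pos [ 534.46 -220.74  128.31] std [0.01 0.   0.01] F [-5.5  4.8 14.8] T [ 1.34  2.01 -0.22] t 17.4
shift [-0.05  0.01 -0.57] rotvec [-0.003   0.0021  0.0016] w 44.93820995566168
```

At z 128.3 the block is home by the numbers. I'll check that it holds steady and take one last look.

```bash
python3 -c "
from h import *
avg((533.9,-220.6,128.3),-99.1,12)
a=load('scene0')['c']; d=snap('scene','s9'); t=snap('top','t9')
x=cv2.resize(d['c'][195:345,180:350,::-1],(400,353),interpolation=cv2.INTER_CUBIC); w=snap('wrist','w10')
y=cv2.resize(w['c'][0:420,0:400,::-1],(336,353)); cv2.imwrite('pics/fin.png',np.hstack([x,y]))
df=np.abs(a.astype(int)-d['c']).max(2); 
for n,p in (('bottle',(360,90,395,140)),('rack',(188,340,270,415)),('tipbox',(112,320,185,390))): print(n,df[p[1]:p[3],p[0]:p[2]].mean().round(1))"
```

```text
avg pos [ 534.44 -220.75  128.31] std [0.01 0.02 0.01] F [-5.7  4.8 14.6] T [ 1.34  1.97 -0.23] t 18.0
shift [-0.07  0.01 -0.56] rotvec [-0.0031  0.0021  0.0016] w 45.42724353328114
bottle 1.9
rack 1.4
tipbox 1.6
```

View pics/fin.png

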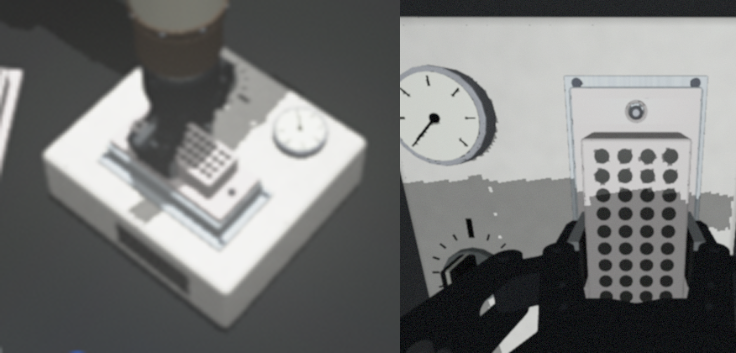

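Last view: block seated with the thin dowel standing in its hole at (635,112). The knob at (465,265) is partly hidden by a finger, so I check its angle by pixel values.

```bash
python3 - <<'E'
from h import *
d=load('w10'); g=cv2.cvtColor(d['c'],cv2.COLOR_RGB2GRAY); k=np.array([497.7,-94.3])
for a in (-40,-30,-20,-9,0,10,20):
    t=np.radians(a); e=np.array([np.cos(t),np.sin(t)]); n=np.array([-e[1],e[0]])
    v=lambda r,s,z:(lambda q:int(g[int(round(q[1])),int(round(q[0]))]))(proj(d,[*(k+r*e+s*n),z]))
    print(a,'line',[v(r,0,119) for r in(8,11,14,17,19,22,25)],'sideways@r14',[v(14,s,119) for s in(-8,-4,-2,0,2,4,8)],'mark',[v(r,0,90) for r in(31,36,42)])
print(proj(d,[*k,119]),proj(d,[516,-97.2,119]))
for r in g[268:350:4,50:120:3]: print(' '.join('%3d'%x for x in r))
E
```

```text
-40 line [20, 17, 6, 6, 15, 18, 3] sideways@r14 [20, 17, 5, 6, 17, 19, 130] mark [133, 132, 132]
-30 line [25, 22, 16, 13, 1, 20, 19] sideways@r14 [24, 19, 23, 16, 20, 93, 16] mark [95, 133, 131]
-20 line [17, 14, 20, 20, 19, 22, 87] sideways@r14 [4, 15, 18, 20, 128, 116, 123] mark [130, 132, 131]
-9 line [18, 26, 138, 138, 135, 76, 70] sideways@r14 [22, 19, 26, 138, 24, 26, 132] mark [3, 16, 14]
0 line [14, 41, 24, 24, 15, 111, 130] sideways@r14 [21, 48, 138, 24, 73, 132, 133] mark [129, 133, 130]
10 line [14, 18, 73, 129, 131, 65, 129] sideways@r14 [19, 116, 19, 73, 132, 129, 135] mark [128, 132, 131]
20 line [11, 87, 131, 132, 132, 136, 131] sideways@r14 [130, 23, 113, 131, 135, 128, 129] mark [134, 135, 130]
[ 62.61356045 355.89618039] [ 56.51365742 326.38407208]
130 131 131 133 132 133 132 136 130 133  45   7 101 133 132 131 130 133 130 135 135 132 133 134
132 133 131 129 129 130 134 133 134 132  74  16  58 130 132 132 132 134 134 134 134 133 133 132
133 131 133 132 131 132 131 131 132 132  98   1  30 133 132 134 131 135 134 134 133 131 133 131
131 132 130 132 103  81 133 131 13
[... 993 characters left out ...]
  20  19  12  25  13  23  14
 17  60 128  58  17  20  11  13   8  16  18  22  29  20   6   4  16  20   4  21  25  17  26  22
 11  32 135  92  12  29   1  26  28  22  17  13  12  12  13  25  21  17  14  21  23  21  17  17
 46  15 118 120  12   4  21  18  20  21  11  18  14  18  11   8  21  24  18  20  22  12  31  19
 84  19  96 130  26  16   6  23   7  19  20  21  11   9  17  14  10  22  15  13  10  13   8  20
 47  18  15  26  19  19  13  23  25   2  19  26  22  20  22  19  23  20  17  12  22  20  20  22
 62  10  28  22  31  25  19  21  28  12  16  14  21  10  20  20  16  16  21  22  17  15  17  25
 16  20  17  25  24  11  18  13  23  25  23   9  22  16   8  21  10  18  16  23  23  28  33  34
```

The pointer line shows up exactly at -9° (bright at r 14–19 mm, dark on both sides), along with the mark. The knob is unmoved and the hold is steady, so I hand in.

```bash
python3 -c "
from h import *
print(job_done()); print(read_state()['contact_force'])"
```

```text
the job is handed in; nothing more can be done
None
the job is handed in; nothing more can be done
```

The regulator is on its working mark, and the well block is pressed home on both dowels and still gripped. I handed the job in at about 18 s on the robot's clock. No verdict was reported.

- **Regulator:** I gripped the knob's bar and turned it about 76° clockwise. With the block seated, the white pointer line shows at about -9°, in line with the mark. A rougher reading by eye straight after the turn gave about 4° off, within the 8° allowed.
- **Block:** I took the farthest of the four look-alike blocks, 560 mm from the base. I turned it to the seat's yaw of -9.1° and corrected it by about 1 mm after seeing the thin dowel through the narrow hole.
- **Seating:** Contact with the gasket came at the expected height. The tool then went down 4.05 mm, to 128.31 mm, which is the height computed for home. The tool is level within 0.004 rad.
- **Hold:** The tool pushes with 14.6 N, so about 18 N bears on the station with the block's weight. It was steady over the last 0.6 s.
- **Bystanders:** The scene images before and after show no change at the bottle, rack or tip box.

Two things are less certain. A sideways force of about 7 N remains, probably a hole leaning on its dowel. The wide hole was hidden by the gripper, so its fit is inferred from the drop over both dowels, not seen.

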